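# Close the fermenting jar: airlock lid, then screw ring

### The job

Close the white fermenting jar: first set the orange airlock lid in its mouth, plug down and nub up, so that it lies flat on the rim, and let go of it. Then put the steel screw ring over the lid and turn it clockwise (seen from above) as far as it goes, so that it is fully down and its red marks stand at the jar's black marks. Leave the lid and ring in place, and do not push the garlic, salt shaker, honey jar or spice jar about.

Things in the scene. Friction and masses are not known exactly. Their poses are not given: they have to be found in the camera images.
- jar: White ceramic jar clamped in a dark holder (base 116 mm wide) fixed to the worktop; it cannot move or turn. Origin: centre of the holder's underside, on the worktop; z up. Body 84 mm wide up to its flat shoulder at z = 88 mm; neck 42 mm outside, rim at z = 110 mm, round it thread ledges 51 mm wide. Same after a half turn. +x and -x point at the two entry gaps of the thread.
- jar_rim (a point): Centre of the jar's mouth at rim level, z = 110 mm. The mouth is 34 mm wide and deeper than 20 mm. Axes as jar.
- jar_gap (a point): Red bar on the shoulder and down the body's side, 36.5 mm from the axis on the jar's +x side (second one on -x): an entry gap. With its pins over the gaps (within 18 degrees) the ring goes down until they rest on the lower ledge, its origin at z = 99 mm. At a wrong angle the pins rest on top of the ledges, 9 to 11 mm higher; turned on from there they drop in.
- jar_stop (a point): Black bar on the shoulder and down the side, 36.5 mm from the axis (a second one across): where a red bar of the ring ends. Turned clockwise from the gap the pins run level for 22 degrees, then down a slope, 4 mm over the next 48 degrees (the ring sinks by its weight or a light push), and meet a fixed stop at about 76 degrees. Anticlockwise they stop after about 20 degrees.
- lid_disk: Loose orange lid, 35 g: disk 41 mm wide, 4 mm thick (z = 5 to 9 mm); below it a plug 31.6 mm wide (z = 0 to 5 mm, bevelled foot; 1.2 mm play all round in the mouth); above it a round nub 16 mm wide (z = 9 to 29 mm) to grasp. Origin: centre of the plug's underside; z up. Starts standing on its plug. Seated flat on the rim, its origin is at z = 105 mm on the jar's axis.
- screw_ring: Loose steel ring, 60 g, 61 mm outside, 54 inside, 22 tall; inward lip on top, 3 mm thick, with a 26 mm opening for the nub. Two 3.5 mm pins point inward along its +x and -x, 2.5 mm above the underside, tips 45 mm apart. Origin: centre of underside; z up. Starts flat, lip up, as it goes on; grasp across the outside, any yaw. Same after a half turn. Fully home: origin at z = 95 mm.
- ring_mark (a point): Red bar on the ring's lip and down its wall over the pin on its +x side (a second one on -x), 25 mm from the axis at the ring's top. Ring home: the red bars stand at the jar's black bars, the ring's x axis about 76 degrees clockwise from the jar's (or that plus a half turn).
- garlic: Bystander, a garlic bulb 60 mm wide and 58 mm tall, behind the work. Origin: centre of the underside.
- salt_shaker: Bystander, a glass salt shaker with a steel cap, 44 mm wide, 90 mm tall. Origin: centre of the underside.
- honey_jar: Bystander, a honey jar with a grey lid, 72 mm wide, 102 mm tall. Origin: centre of the underside.
- spice_jar: Bystander, a small spice jar with a red cap, 45 mm wide, 106 mm tall. Origin: centre of the underside.
Not all that is in view belongs to the job. Of the things that look like the screw_ring, the larger one is meant. Of the things that look like the lid_disk, the larger one is meant.

How it is judged:
By the outcome, as a careful person would: the job done as asked, in the order asked, and still so for the second after the job is handed in, with the robot touching nothing.
It also fails if it takes over 56 s, if anything falls off the work surface, if the arm or the gripper's body presses on something with over 40 N, if the wrist force passes 120 N, or if a joint passes its speed limit or range.

### The arm

A 7-joint arm with a two-finger parallel gripper is mounted at the origin on a cart in front of the work surface, level with it; the furniture and walls round the work are solid. World frame = base frame: x ahead of the robot, y to its left, z up, the work surface at z = 0. Lengths are in m, angles in rad, forces in N, time in s.
With the tool pointing down it reaches from about 0.425 to 0.825 m from the base axis. Payload 3.6 kg.
Tool frame: the origin (TCP) lies on the centre line of the jaws, within the pads' length; the fingertips stand 19 mm ahead of it and the grasp point (between the pads) is the TCP (bot.tips_ahead is the z of the fingertips in the tool frame, in m); z points along the fingers, y is the line along which they close (so a half turn about z gives the same grasp; the last joint's range is limited). The gripper opens to 93 mm and grips with 3 to 60 N. Pads are 15 mm wide; open, the fingers measure 128 mm over their backs; the gripper's body (75 mm by 188 mm) begins 65 mm behind the grasp point.
Start: joints at [1.296, 0.615, -0.013, 1.423, 0.008, 1.103, -0.04], TCP at [0.16, -0.63, 0.216] pointing down, gripper open.
Joint ranges: [-3.12, 3.12], [-0.3, 2.06], [-1.34, 1.32], [0.26, 2.42], [-1.36, 4.5], [0.01, 1.98], [-2.84, 2.84]. Speed limits (rad/s): [2.79, 2.79, 3.14, 3.14, 3.14, 3.14, 3.14].

### API

Orientations are given as a rotation vector (axis times angle).
In Python, from workcell import bot gives the robot as it stands. The module is installed in compiled form; this text tells all that it offers.
- The arm moves only by the tool drive_tool, never from a script. Its argument "increments" is a list of rows, each a list of 5 numbers: the opening, from 0 (shut) to 1 (fully open), then the shift along the tool's x, y, z in mm, then the turn about the tool's z in degrees. In form: [[gripper, dx, dy, dz, turn], ...]. A call has 1 to 12 rows; each row is the pose to reach, as a shift and turn from the pose commanded when the call began, along the tool's axes at that moment; what a row does not reach only later rows make up. A row lasts 1/12 s, in which the tool goes at most 41.7 mm and 7.16 degrees, less where a joint would pass 70% of its speed; a pose out of reach is approached as far as the arm can. A call with a gripper value outside its range is refused whole. The fingers move at their own pace and stop on an object; "squeeze" is the grip in N (left out, the last holds). Time passes only in rows, so rows that repeat a pose let the fingers close. It gives the time, the measured TCP pose, the force, the opening and the grip force at its end, in the units of the state.
- bot.sense(): the state, without advancing time (a new reading comes with each control period).
- bot.grab_frame(name): name is "side" or "top" or "wrist"; returns the picture (400x640x3 uint8, blue, green, red); there is no depth.
- bot.camera_params(name): a dict with "fx", "fy", "cx", "cy" (pixels), "T" (4x4, takes a point from camera to world coordinates). Camera axes: x right, y down, z forward; pixel columns grow to the right and rows downward; lengths in m; the calibration is good to about 2 mm. The wrist camera is an equidistant fisheye: a pixel r from the principal point sees the ray r / f radians off the axis. A picture is of the moment at which its call begins: read the wrist's pose just before it. camera_params takes no time and is no camera call; for the wrist camera it gives the pose at the moment of the call.
- bot.finish_job(): hands the job in; it is judged then, once.
Trained networks look in the newest picture that a camera, given by its name, has taken for a name from the list of things; names that differ only in an ending like _2 or _b are one class to them, and where a whole thing is asked for, a point or a joint stands for the part that bears it (a point fixed in the world has none). Each returns a list of dicts, best first, with "p" (0 to 1); they miss things now and then, are a little off and sometimes report something else, mostly with a low value. They report only what shows in the picture. A call takes as long as a camera call. They do not tell look-alikes from the thing itself.
- bot.boxes_of(camera, thing): "bbox" ([left, top, right, bottom] in pixels, round what is visible of it).
- bot.regions_of(camera, thing): "pixels" (400x640 bool, what is visible of it) and "bbox" ([left, top, right, bottom] in pixels, round what is visible of it).
- bot.tip_of(camera, thing): "pixel" ([column, row] in pixels: a listed point, or the origin of a listed thing).
The state is a dict: "time": time; "joints": joint angles; "qd": joint speeds; "tau": joint torques, N m; "position": TCP position; "tool_rot": TCP orientation; "force": force on the tool from outside, world axes, zero at the start; "torque": the same for the moment, N m; "gripper_width": opening from 0.0 (shut) to 1.0 (fully open); "grip_force": force on a finger pad.
Only numpy, scipy, OpenCV 4.12 (cv2) and the standard library are available. Lean on these libraries where they do the work, as an engineer would, in place of code of your own. Each camera call takes 0.05 s, during which the arm holds its last target. There are 200 camera calls.

## Working session

There is one attempt and no reset: what is moved stays moved. The work goes in short steps, Python scripts to look and compute and a tool call to move; the robot and the scene stay as the last step left them, time stands still between calls to the robot, and variables do not carry over. Pictures are saved under pics/ and viewed, at most 10 in all, crops included, and the job is handed in when it is done.

Besides the shell and the picture viewer there is one more tool, called as name(argument=value, ...), one argument or row to a line, values as JSON. drive_tool: Moves the arm, as the interface text tells. Its arguments: {"type":"object","properties":{"increments":{"type":"array"},"squeeze":{"type":"number"}},"required":["increments"]}

```bash
mkdir -p pics; cat > h.py <<'E'
from workcell import bot
import numpy as np, cv2
from scipy.spatial.transform import Rotation as R
def ray(c,px):
    p=bot.camera_params(c) if isinstance(c,str) else c[1]; n=c if isinstance(c,str) else c[0]
    T=np.array(p["T"]); u=(px[0]-p["cx"])/p["fx"]; v=(px[1]-p["cy"])/p["fy"]
    if n=="wrist":
        r=np.hypot(u,v); d=np.array([u/r*np.sin(r),v/r*np.sin(r),np.cos(r)]) if r>1e-9 else np.array([0,0,1.])
    else: d=np.array([u,v,1.])
    return T[:3,3],T[:3,:3]@d
def onz(c,px,z):
    o,d=ray(c,px); return o+d*(z-o[2])/d[2]
E
python3 - <<'E'
from h import *
s=bot.sense(); print(s)
a=bot.grab_frame("top"); b=bot.grab_frame("side")
cv2.imwrite("pics/top.png",a); cv2.imwrite("pics/side.png",b)
for c in("top","side"):
    print(c,bot.camera_params(c))
    for t in["jar_rim","jar_gap","jar_stop","lid_disk","screw_ring","ring_mark","garlic","salt_shaker","honey_jar","spice_jar"]:
        print(t,[(round(d["p"],2),np.round(d["pixel"]).tolist()) for d in bot.tip_of(c,t)][:4])
E
```

```text
{'time': 0.0, 'joints': array([ 1.29549131,  0.61588425, -0.01263667,  1.42488645,  0.00811841,
        1.10339623, -0.04041042]), 'qd': array([-0.00148814, -0.00098189, -0.00028497,  0.00017413, -0.00073062,
       -0.00014001, -0.00099814]), 'tau': array([ 2.33426890e-04, -4.58935905e+01,  2.08479934e-01, -1.65745711e+01,
       -6.12706295e-02,  2.04364734e-02,  2.41978942e-04]), 'position': array([ 0.15987826, -0.62920969,  0.21450795]), 'tool_rot': array([-3.11481890e+00, -3.89630668e-01,  5.54750117e-04]), 'force': array([-0.27197655,  0.3147294 , -0.43154196]), 'torque': array([-0.01699743, -0.03557322,  0.03442133]), 'grip_force': 0.0, 'gripper_width': 0.9989342628557973}
top {'fx': 408.70398317211124, 'fy': 408.70398317211124, 'cx': 322.0707254469359, 'cy': 190.59238622967354, 'T': array([[ 0.02701691, -0.98786397,  0.15295379,  0.38739219],
       [-0.99955555, -0.02862541, -0.00832351, -0.01824476],
       [ 0.01260086, -0.15266093, -0.98819829,  1.09987207],
       [ 0.        ,  0.        ,  0.        ,  1.        ]])}
jar_rim [(0.92, [318.0, 212.0])]
jar_gap [(0.63, [31
[... 437 characters left out ...]
5349444904, 'T': array([[ 0.99994547, -0.00803814,  0.00666646,  0.55083868],
       [-0.00941117, -0.41697808,  0.90886782, -0.80493493],
       [-0.00452584, -0.908881  , -0.41703099,  0.45439774],
       [ 0.        ,  0.        ,  0.        ,  1.        ]])}
jar_rim [(0.58, [290.0, 188.0])]
jar_gap [(0.86, [303.0, 197.0])]
jar_stop [(0.59, [298.0, 202.0])]
lid_disk [(0.69, [265.0, 278.0]), (0.58, [265.0, 300.0])]
screw_ring [(0.69, [283.0, 188.0]), (0.43, [271.0, 207.0])]
ring_mark [(0.66, [293.0, 182.0]), (0.55, [267.0, 204.0])]
garlic [(0.8, [362.0, 210.0])]
salt_shaker [(0.43, [304.0, 199.0])]
honey_jar [(0.9, [381.0, 262.0])]
spice_jar [(0.73, [363.0, 312.0]), (0.42, [289.0, 190.0])]
```

View pics/top.png

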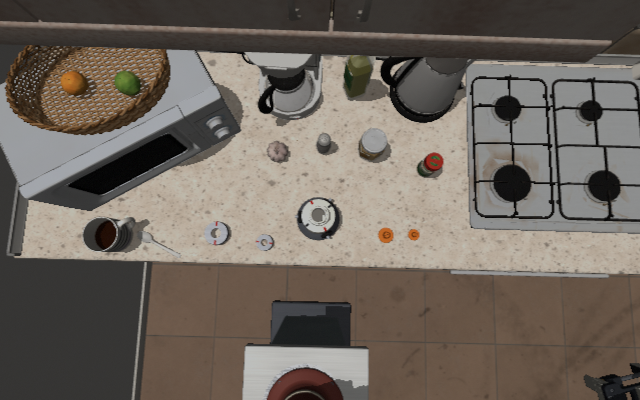

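View pics/side.png

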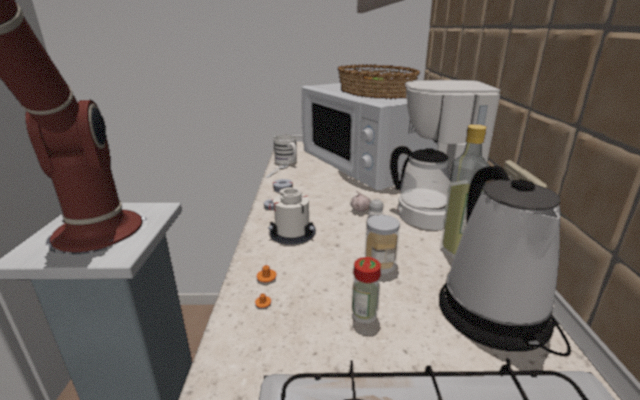

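Top view: jar (318,213), larger lid (386,235) with the small one at (413,234), larger ring (216,233) with the small one at (264,242), bystanders in the row behind. The side view agrees.

```bash
python3 - <<'E'
from h import *
np.set_printoptions(precision=4,suppress=True)
for n,px,z in [("rim",(318,212),.11),("gap",(310,201),.088),("stop",(331,204),.088),("lid",(384,238),0),("lidtop",(386,235),.029),("lid2",(413,234),.0),("ring",(216,233),0),("ring2",(264,242),0),("mark",(214,222),.022),("garlic",(273,152),0),("salt",(323,147),0),("honey",(372,150),.08),("spice",(425,169),0)]:
    p=onz("top",px,z); print(n,p,np.hypot(*p[:2]))
for n,px,z in [("rim",(290,188),.11),("lid",(265,278),0),("ring",(283,188),0)]: print("side",n,onz("side",px,z))
s=bot.sense(); M=R.from_rotvec(s["tool_rot"]).as_matrix(); print(M)
for n in("top","side"):
  for t in("screw_ring","lid_disk"):
    for d in bot.regions_of(n,t): print(n,t,d["p"],d["bbox"],d["pixels"].sum())
p=bot.camera_params("wrist"); print(p, M.T@(np.array(p["T"])[:3,3]-s["position"]))
E
```

```text
rim [ 0.4877 -0.0181  0.11  ] 0.48801627497215216
gap [0.5169 0.0026 0.088 ] 0.516883172422144
stop [ 0.5108 -0.0499  0.088 ] 0.5132751056033141
lid [ 0.4339 -0.1969  0.    ] 0.4765017458153624
lidtop [ 0.4406 -0.1974  0.029 ] 0.4828225257857817
lid2 [ 0.4467 -0.2749  0.    ] 0.5245564646615213
ring [0.4348 0.2527 0.    ] 0.5029086335874401
ring2 [0.4145 0.1235 0.    ] 0.43250565110216577
mark [0.4625 0.2544 0.022 ] 0.52784269629626
garlic [0.6614 0.1108 0.    ] 0.6706292137872244
salt [ 0.6798 -0.0268  0.    ] 0.6803258509199408
honey [ 0.6544 -0.1522  0.08  ] 0.6718901843016237
spice [ 0.626  -0.3093  0.    ] 0.6982539721572448
side rim [ 0.4797 -0.0056  0.11  ]
side lid [ 0.4393 -0.2018  0.    ]
side ring [ 0.4352  0.2502 -0.    ]
[[ 0.9692  0.2462  0.0001]
 [ 0.2462 -0.9692  0.    ]
 [ 0.0001 -0.     -1.    ]]
top screw_ring 0.62 [297.6, 200.7, 340.3, 239.1] 1401
top screw_ring 0.6 [206.2, 223.5, 231.3, 245.9] 340
top screw_ring 0.54 [258.3, 236.1, 270.6, 249.0] 170
top screw_ring 0.44 [358.3, 129.7, 386.4, 162.9] 790
top lid_disk 0.74 [380.5, 232.4, 395.4, 242.3] 162
side screw_ring 0.68 [262.5, 201.0, 272.8, 212.5] 96
side screw_ring 0.55 [272.7, 179.1, 296.6, 192.9] 188
side lid_disk 0.73 [257.4, 293.0, 272.8, 306.6] 162
side lid_disk 0.62 [258.2, 266.9, 279.3, 281.2] 223
{'fx': 309.70691628693146, 'fy': 309.70691628693146, 'cx': 320.1687375155766, 'cy': 201.2709225079421, 'T': array([[ 0.2461, -0.9396, -0.2379,  0.2247],
       [-0.9692, -0.2387, -0.0598, -0.6144],
       [-0.0006,  0.2453, -0.9695,  0.3848],
       [ 0.    ,  0.    ,  0.    ,  1.    ]])} [ 0.0665  0.0008 -0.1691]
```

drive_tool(
  increments=[
    [0.45,34,-32,0,-4],
    [0.45,68,-64,0,-10],
    [0.45,102,-95,0,-16],
    [0.45,136,-127,10,-22],
    [0.45,170,-158,20,-28],
    [0.45,204,-190,30,-34],
    [0.45,238,-222,40,-40],
    [0.45,272,-253,50,-46],
    [0.45,306,-285,60,-51],
    [0.45,340,-317,65,-51],
    [0.45,375,-349,65,-51],
    [0.45,375,-349,65,-51],
  ],
  squeeze=15,
)

```text
time: 2.3
position: [0.4285, -0.2131, 0.1522]
tool_rot: [2.646, 1.693, 0.0]
force: [1.3, -0.8, 0.1]
gripper_width: 0.45
grip_force: 0.0
```

```bash
cat >> h.py <<'E'
def look(name,things=(),off=None):
    s=bot.sense(); cam=("wrist",bot.camera_params("wrist"))
    cv2.imwrite(f"pics/{name}.png",bot.grab_frame("wrist"))
    M=R.from_rotvec(s["tool_rot"]).as_matrix()
    x=M[:,0]; print("t",round(s["time"],2),"pos",s["position"].round(4),"xyaw",round(np.degrees(np.arctan2(x[1],x[0])),1),"tilt",np.degrees(np.arccos(-M[2,2])).round(2),"F",s["force"].round(1),"w",round(s["gripper_width"],3),"j",s["joints"].round(2))
    for t,z in things:
        for d in bot.tip_of("wrist",t)[:4]:
            p=onz(cam,d["pixel"],z); print(t,round(d["p"],2),np.round(d["pixel"]).tolist(),p.round(4),"tool mm",(M.T@(p-s["position"])*1000).round(1))
    return s,cam,M
E
python3 - <<'E'
from h import *
s,cam,M=look("w1",[("lid_disk",0),("jar_rim",.11),("jar_gap",.088),("jar_stop",.088)])
for d in bot.regions_of("wrist","lid_disk"):
    b=d["bbox"]; print(d["p"],b,d["pixels"].sum())
E
```

```text
t 2.3 pos [ 0.4285 -0.2131  0.1522] xyaw 65.2 tilt 0.02 F [ 1.3 -0.8  0.1] w 0.45 j [ 0.62  0.45 -0.28  1.98  0.18  0.73 -0.21]
lid_disk 0.78 [326.0, 174.0] [ 0.4397 -0.2015  0.    ] tool mm [ 15.2   5.3 152.2]
lid_disk 0.7 [359.0, 234.0] [ 0.4447 -0.2788  0.    ] tool mm [-52.9  42.2 152.2]
0.87 [306.9, 154.8, 346.4, 193.0] 1255
0.68 [345.5, 219.5, 372.4, 249.2] 349
```

View pics/w1.png

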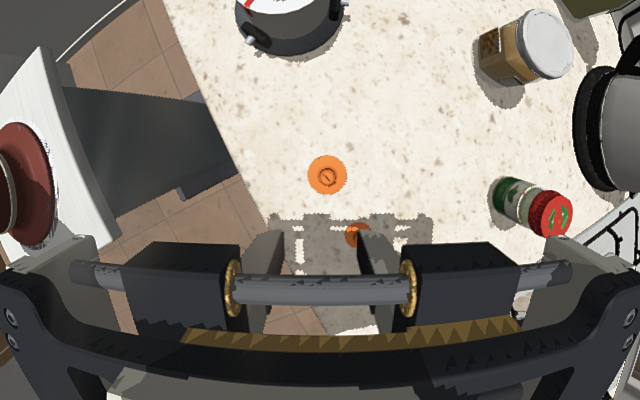

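The wrist view shows the larger lid at (327,174), the smaller at (359,234) just by the finger, and the jar base at the top. The tool may still be settling, so I'll hold for one row.

drive_tool(
  increments=[
    [0.45,0,0,0,0],
    [0.45,0,0,0,0],
  ],
)

```text
time: 2.77
position: [0.4269, -0.2163, 0.1523]
tool_rot: [2.649, 1.689, -0.001]
force: [0.3, 0.4, 0.6]
gripper_width: 0.447
grip_force: 0.0
```

```bash
python3 - <<'E'
from h import *
s,cam,M=look("w2",[("lid_disk",0)])
for d in bot.regions_of("wrist","lid_disk"):
    b=d["bbox"]; p=onz(cam,((b[0]+b[2])/2,(b[1]+b[3])/2),.008); print(d["p"],b,p,M.T@(p-s["position"])*1000)
E
```

```text
t 2.77 pos [ 0.4269 -0.2163  0.1523] xyaw 65.0 tilt 0.04 F [0.3 0.4 0.6] w 0.447 j [ 0.62  0.45 -0.28  1.98  0.18  0.74 -0.2 ]
lid_disk 0.88 [358.0, 228.0] [ 0.4445 -0.275   0.    ] tool mm [-45.7  40.7 152.3]
lid_disk 0.81 [325.0, 166.0] [ 0.4411 -0.1973  0.    ] tool mm [ 23.4   4.9 152.3]
0.9 [309.0, 153.5, 345.5, 187.6] [ 0.44114813 -0.20149729  0.008     ] [ 19.53245164   6.7121581  144.27696119]
0.64 [344.9, 219.5, 373.1, 242.6] [ 0.44493269 -0.27548251  0.008     ] [-45.9511833   41.35356573 144.31930899]
```

drive_tool(
  increments=[
    [0.45,10,3,30,0],
    [0.45,20,6,60,0],
    [0.45,20,6,88,0],
    [0.45,20,6,88,0],
    [0.45,20,6,88,0],
  ],
)

```text
time: 3.33
position: [0.4405, -0.1989, 0.0635]
tool_rot: [-2.644, -1.692, 0.003]
force: [0.3, -0.6, 0.6]
gripper_width: 0.448
grip_force: 0.0
```

```bash
python3 - <<'E'
from h import *
s,cam,M=look("w3",[("lid_disk",0)])
for d in bot.regions_of("wrist","lid_disk"):
    b=d["bbox"]; p=onz(cam,((b[0]+b[2])/2,(b[1]+b[3])/2),.009); print(d["p"],b,p,M.T@(p-s["position"])*1000)
E
```

```text
t 3.33 pos [ 0.4405 -0.1989  0.0635] xyaw 65.2 tilt 0.19 F [ 0.3 -0.6  0.6] w 0.448 j [ 0.53  0.6  -0.22  2.05  0.25  0.52 -0.31]
lid_disk 0.87 [322.0, 216.0] [ 0.4392 -0.2027  0.    ] tool mm [-4.   0.6 63.5]
0.91 [297.4, 191.7, 346.5, 240.4] [ 0.44049486 -0.20078837  0.009     ] [-1.72013962  0.96112128 54.5449996 ]
```

View pics/w3.png

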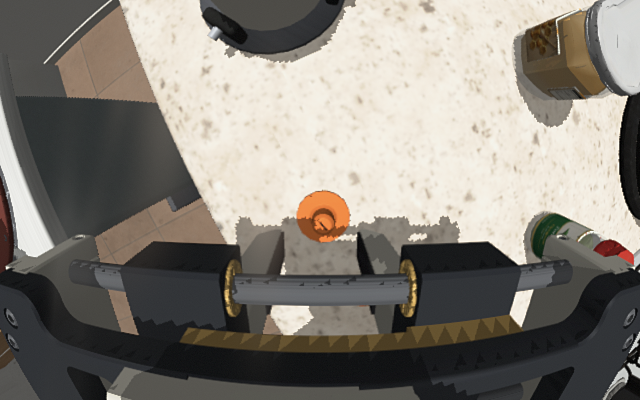

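The lid sits between the fingers at (322,216), about 2 mm toward tool −x. I'll correct that, go down and close.

drive_tool(
  increments=[
    [0.45,-2,1,15,0],
    [0.45,-2,1,33,0],
    [0.45,-2,1,33,0],
    [0.05,-2,1,33,0],
    [0.05,-2,1,33,0],
    [0.05,-2,1,33,0],
    [0.05,-2,1,33,0],
    [0.05,-2,1,33,0],
  ],
  squeeze=20,
)

```text
time: 4.15
position: [0.442, -0.2013, 0.032]
tool_rot: [2.645, 1.693, 0.001]
force: [1.2, -1.3, 0.2]
gripper_width: 0.143
grip_force: 0.0
```

drive_tool(
  increments=[
    [0.05,0,0,0,0],
    [0.05,0,0,0,0],
  ],
)

```text
time: 4.32
position: [0.4417, -0.2012, 0.0315]
tool_rot: [2.646, 1.694, 0.0]
force: [-0.4, 1.0, -1.7]
gripper_width: 0.055
grip_force: 0.0
```

```bash
python3 - <<'E'
from h import *
s,cam,M=look("w4",[("lid_disk",0)]); print(s["grip_force"])
for d in bot.regions_of("wrist","lid_disk"):
    b=d["bbox"]; p=onz(cam,((b[0]+b[2])/2,(b[1]+b[3])/2),.009); print(d["p"],b,M.T@(p-s["position"])*1000)
E
```

```text
t 4.32 pos [ 0.4417 -0.2012  0.0315] xyaw 65.3 tilt 0.02 F [-0.4  1.  -1.7] w 0.055 j [ 0.51  0.66 -0.19  2.07  0.28  0.44 -0.33]
lid_disk 0.84 [323.0, 224.0] [ 0.4433 -0.2022  0.    ] tool mm [-0.2  1.9 31.5]
0.0
0.86 [289.2, 197.7, 350.6, 257.0] [ 0.28525258 -0.49861025 22.46448921]
```

View pics/w4.png

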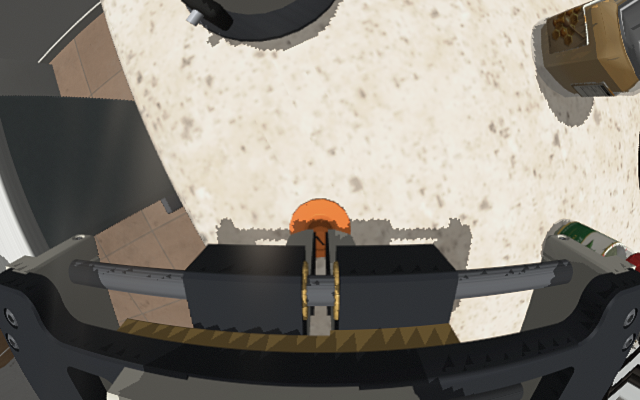

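The wrist shows the disk round (320,227) and the fingers nearly shut with no grip. I'll check from the side.

```bash
python3 - <<'E'
from h import *
print(bot.tips_ahead, bot.sense()["gripper_width"])
a=bot.grab_frame("side")[200:320,200:340]; b=bot.grab_frame("wrist")[180:280,260:380]
a=cv2.resize(a,(560,480),interpolation=2); 
cv2.imwrite("pics/s5.png",a)
E
```

```text
0.019 0.049915505480938815
```

View pics/s5.png

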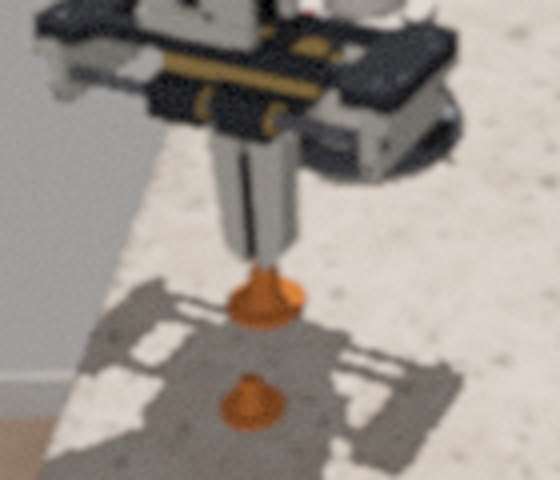

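The side crop shows the lid upright with its nub in front of the fingertips; their lower end is near pixel (266,264). I'll check that against projection.

```bash
python3 - <<'E'
from h import *
p=bot.camera_params("side"); T=np.array(p["T"])
def pr(x):
    c=T[:3,:3].T@(np.array(x)-T[:3,3]); return (p["fx"]*c[0]/c[2]+p["cx"],p["fy"]*c[1]/c[2]+p["cy"])
for z in(.0,.0125,.0315): print(z,pr((.4417,-.2012,z)))
for z in(0,.009,.029): print("nub",z,pr((.4417,-.203,z)))
print(onz("side",(265.5,264),.0125))
for d in bot.regions_of("side","lid_disk"): print(d["p"],d["bbox"])
print([(d["p"],d["pixel"],onz("side",d["pixel"],0)) for d in bot.tip_of("side","lid_disk")])
E
```

```text
0.0 (np.float64(266.2284811834609), np.float64(277.7925940362253))
0.0125 (np.float64(265.7968778848666), np.float64(272.6275916076825))
0.0315 (np.float64(265.1289432734224), np.float64(264.63440920742363))
nub 0 (np.float64(266.11114659728537), np.float64(278.35121605123595))
nub 0.009 (np.float64(265.79971581943687), np.float64(274.6343824043568))
nub 0.029 (np.float64(265.09608301871606), np.float64(266.2367343400426))
[ 0.43726345 -0.17185795  0.0125    ]
0.83 [255.8, 267.8, 278.1, 284.3]
0.74 [260.1, 288.9, 274.1, 308.0]
0.49 [272.4, 184.4, 319.0, 247.7]
[(0.44, [264.5, 301.7], array([ 4.47695206e-01, -2.71786475e-01,  5.55111512e-17]))]
```

Evidence says the tips are closing above the nub. I'll open in place, step down gently while watching force, then close.

drive_tool(
  increments=[
    [0.35,0,0,0,0],
    [0.35,0,0,0,0],
    [0.35,0,0,0,0],
    [0.35,0,0,0,0],
    [0.35,0,0,4,0],
    [0.35,0,0,7,0],
    [0.35,0,0,7,0],
  ],
)

```text
time: 5.25
position: [0.4411, -0.201, 0.0235]
tool_rot: [-2.645, -1.693, 0.001]
force: [-0.8, 0.1, 0.2]
gripper_width: 0.349
grip_force: 0.0
```

drive_tool(
  increments=[
    [0.35,0,0,4,0],
    [0.35,0,0,6,0],
    [0.05,0,0,6,0],
    [0.05,0,0,6,0],
    [0.05,0,0,6,0],
    [0.05,0,0,6,0],
    [0.05,0,0,6,0],
    [0.05,0,0,6,0],
  ],
)

```text
time: 5.92
position: [0.4416, -0.2012, 0.0183]
tool_rot: [2.646, 1.694, 0.0]
force: [-0.3, 0.2, -1.3]
gripper_width: 0.162
grip_force: 20.0
```

```bash
python3 - <<'E'
from h import *
s,cam,M=look("w6",[("lid_disk",0)]); print(s["grip_force"])
for d in bot.regions_of("wrist","lid_disk"): print(d["p"],d["bbox"])
a=bot.grab_frame("side")[230:300,225:315]; b=bot.grab_frame("wrist")[170:260,260:380]
a=cv2.resize(a,(540,420),interpolation=2); b=cv2.resize(b,(560,420),interpolation=2)
c=np.zeros((600,800,3),np.uint8); c[:300,:385]=cv2.resize(a,(385,300)); c[:300,400:800]=cv2.resize(b,(400,300)); cv2.imwrite("pics/c6.png",c[:300])
E
```

```text
t 5.92 pos [ 0.4416 -0.2012  0.0183] xyaw 65.3 tilt 0.01 F [-0.3  0.2 -1.3] w 0.162 j [ 0.5   0.68 -0.18  2.07  0.29  0.41 -0.34]
lid_disk 0.69 [323.0, 231.0] [ 0.4424 -0.2026  0.    ] tool mm [-1.   1.3 18.3]
19.997193217277527
0.65 [291.0, 201.6, 351.6, 264.7]
```

View pics/c6.png

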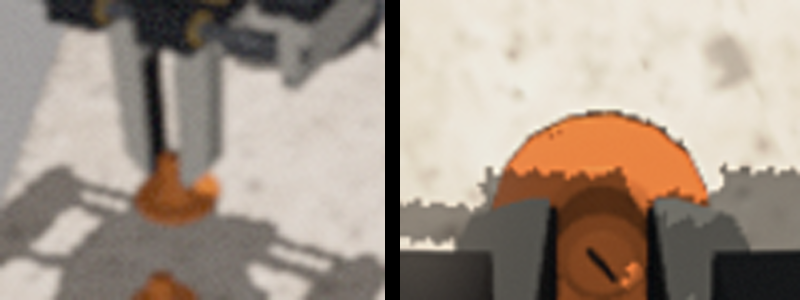

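Grip is 20 N on the nub, which stands centred between the fingers at column ~320. I'll lift and hover short of the jar.

drive_tool(
  increments=[
    [0.05,0,0,-20,0],
    [0.05,0,0,-50,0],
    [0.05,0,0,-85,0],
    [0.05,10,-5,-115,0],
    [0.05,40,-15,-135,0],
    [0.05,75,-25,-135,0],
    [0.05,105,-35,-135,0],
    [0.05,125,-40,-135,0],
    [0.05,125,-40,-135,0],
    [0.05,125,-40,-135,0],
    [0.05,125,-40,-135,0],
  ],
)

```text
time: 7.08
position: [0.4572, -0.0719, 0.1531]
tool_rot: [2.646, 1.692, -0.002]
force: [0.5, -0.3, -0.4]
gripper_width: 0.155
grip_force: 20.0
```

```bash
python3 - <<'E'
from h import *
s,cam,M=look("w7",[("lid_disk",.135),("jar_rim",.11),("jar_gap",.088),("jar_stop",.088)]); print(s["grip_force"])
for t in("lid_disk","jar_rim","jar"):
  for d in bot.regions_of("wrist",t): print(t,d["p"],d["bbox"])
cv2.imwrite("pics/c7.png",cv2.resize(cv2.imread("pics/w7.png")[60:300,160:480],(800,600),interpolation=2))
E
```

```text
t 7.08 pos [ 0.4572 -0.0719  0.1531] xyaw 65.2 tilt 0.06 F [ 0.5 -0.3 -0.4] w 0.155 j [ 0.32  0.43 -0.29  2.02  0.19  0.72 -0.52]
jar_rim 0.69 [319.0, 141.0] [ 0.4793 -0.0213  0.11  ] tool mm [55.3 -1.2 43. ]
jar_gap 0.78 [350.0, 103.0] [ 0.5119 -0.0056  0.088 ] tool mm [83.2 21.8 65. ]
jar_gap 0.37 [321.0, 142.0] [ 0.4795 -0.0236  0.088 ] tool mm [53.3  0.  65. ]
jar_stop 0.7 [365.0, 158.0] [ 0.5053 -0.0488  0.088 ] tool mm [41.2 34.  65. ]
19.997192323207855
lid_disk 0.61 [289.7, 203.9, 351.4, 267.5]
jar_rim 0.98 [265.9, 75.5, 384.3, 187.9]
jar 0.76 [266.7, 74.6, 383.9, 192.2]
```

View pics/c7.png

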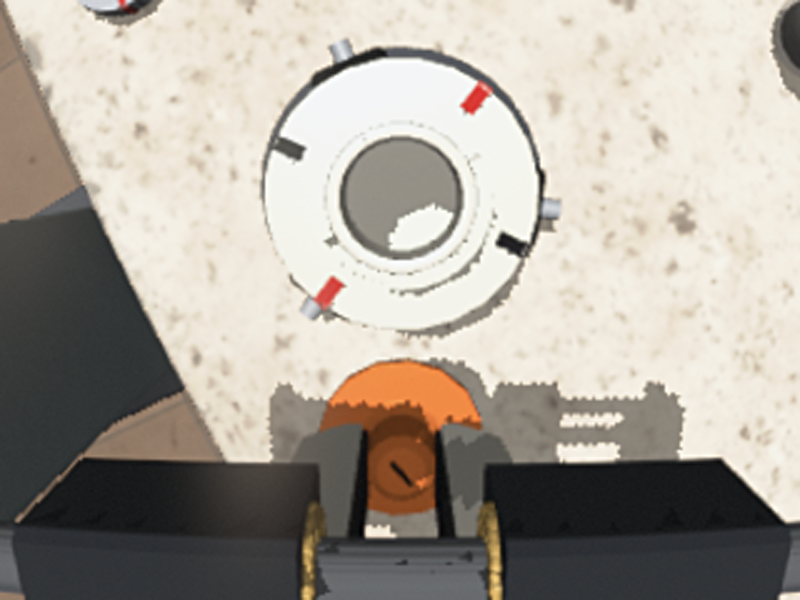

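Clear view: mouth at px (321,139), red gap bars at (350,99) and (292,177), black stop bars at (364,157) and (276,119), lid held with its disk's front edge at row 204. I'll fit the circles.

```bash
cat > fit.py <<'E'
from h import *
from scipy.optimize import least_squares
def circ(P,r=None):
    P=np.array(P)[:,:2]; c0=P.mean(0)
    if r: f=lambda q:np.hypot(*(P-q[:2]).T)-r; q0=c0
    else: f=lambda q:np.hypot(*(P-q[:2]).T)-q[2]; q0=[*c0,.02]
    o=least_squares(f,q0,loss="soft_l1",f_scale=.0005); return o.x,np.sqrt(np.mean(o.fun**2))
E
python3 - <<'E'
from fit import *
s=bot.sense(); cam=("wrist",bot.camera_params("wrist")); im=cv2.imread("pics/w7.png"); M=R.from_rotvec(s["tool_rot"]).as_matrix()
tool=lambda p:(M.T@(p-s["position"])*1000).round(2)
hsv=cv2.cvtColor(im,cv2.COLOR_BGR2HSV)
m=(hsv[...,0]<22)&(hsv[...,0]>5)&(hsv[...,1]>150)
pts=[]
for c in range(296,347):
    r=np.where(m[195:240,c])[0]
    if len(r): pts.append((c,195+r[0]-.5))
zd=s["position"][2]-.0183+.009
c,e=circ([onz(cam,p,zd) for p in pts],.0205); print("lid",len(pts),c,e,tool(np.array([*c,zd])), "free",circ([onz(cam,p,zd) for p in pts]))
# mouth: dark gray within white
g=cv2.cvtColor(im,cv2.COLOR_BGR2GRAY).astype(float)
pts=[]
for a in np.radians(np.arange(0,360,6)):
    rr=np.arange(18,29,.5); v=[g[int(round(138.8+r*np.sin(a))),int(round(320.8+r*np.cos(a)))] for r in rr]
    k=int(np.argmin(v)); pts.append((320.8+rr[k]*np.cos(a),138.8+rr[k]*np.sin(a)))
P=[onz(cam,p,.11) for p in pts]
for r in(.017,None):
    c,e=circ(P,r); print("mouth",c,e,tool(np.array([*c[:2],.11])))
G=[onz(cam,p,.088) for p in((350.4,99.2),(292,176.8),(364.4,157.2),(276,119.2))]
print("gapmid",tool((G[0]+G[1])/2),np.linalg.norm(G[0]-G[1]),(G[0]+G[1])/2,"stopmid",tool((G[2]+G[3])/2),np.linalg.norm(G[2]-G[3]))
for a,b in((0,1),(2,3)): d=G[a]-G[b]; print(np.degrees(np.arctan2(d[1],d[0])))
E
```

```text
lid 51 [ 0.4568353  -0.07228317] 0.00021186030452745197 [-1.05 -0.26  9.3 ] free (array([ 0.45701487, -0.07192985,  0.02014186]), np.float64(0.00020791218917615186))
mouth [ 0.48074524 -0.01969999] 0.0011841567817992733 [56.71 -0.61 43.18]
mouth [ 0.48100722 -0.01977555  0.01585681] 0.000273556949295396 [56.75 -0.34 43.18]
gapmid [56.15  0.07 65.18] 0.07400006615671488 [ 0.48112719 -0.02049163  0.088     ] stopmid [56.31 -0.16 65.18] 0.07301250863566797
28.461014699347782
-48.23130183981867
```

drive_tool(
  increments=[
    [0.05,30,0,0,0],
    [0.05,57.4,0,0,0],
    [0.05,57.4,0,10,0],
    [0.05,57.4,0,20,0],
    [0.05,57.4,0,20,0],
    [0.05,57.4,0,20,0],
  ],
)

```text
time: 7.98
position: [0.4812, -0.019, 0.1329]
tool_rot: [-2.645, -1.693, 0.002]
force: [-0.1, 0.3, 0.2]
gripper_width: 0.162
grip_force: 20.0
```

```bash
python3 - <<'E'
from fit import *
s,cam,M=look("w8",[]); print("goal offset tool mm", M.T@(np.array([.48075+.00010+.00035,-.0198+.00035+.0004,0])-s["position"])*1000)
im=cv2.imread("pics/w8.png")
hsv=cv2.cvtColor(im,cv2.COLOR_BGR2HSV)
m=(hsv[...,0]<22)&(hsv[...,0]>5)&(hsv[...,1]>150)
pts=[]
for c in range(296,347):
    r=np.where(m[195:240,c])[0]
    if len(r): pts.append((c,195+r[0]-.5))
zd=s["position"][2]-.0183+.009
c,e=circ([onz(cam,p,zd) for p in pts],.0205); print("lid",c,e,M.T@(np.array([*c,zd])-s["position"])*1000)
E
```

```text
t 7.98 pos [ 0.4812 -0.019   0.1329] xyaw 65.2 tilt 0.08 F [-0.1  0.3  0.2] w 0.162 j [ 0.19  0.48 -0.28  1.99  0.21  0.69 -0.65]
goal offset tool mm [-1.17746770e-03  2.05192883e-01  1.32922378e+02]
lid [ 0.48041079 -0.01978016] 0.00023042568966796171 [-1.06939761 -0.35879004  9.30109907]
```

drive_tool(
  increments=[
    [0.05,0.3,0.2,2,0],
    [0.05,0.3,0.2,4,0],
    [0.05,0.3,0.2,6,0],
    [0.05,0.3,0.2,8,0],
    [0.05,0.3,0.2,9,0],
    [0.05,0.3,0.2,9.5,0],
    [0.05,0.3,0.2,9.5,0],
  ],
)

```text
time: 8.62
position: [0.4818, -0.0186, 0.1236]
tool_rot: [-2.646, -1.694, 0.0]
force: [0.3, -0.4, -1.1]
gripper_width: 0.164
grip_force: 20.0
```

drive_tool(
  increments=[
    [0.05,0,0,0.7,0],
    [0.05,0,0,1.4,0],
    [0.05,0,0,2,0],
    [0.05,0,0,2,0],
  ],
)

```text
time: 8.95
position: [0.4818, -0.0187, 0.123]
tool_rot: [2.645, 1.694, -0.0]
force: [-3.4, -0.6, 9.7]
gripper_width: 0.162
grip_force: 20.0
```

drive_tool(
  increments=[
    [0.05,0,0,-1.6,0],
    [0.35,0,0,-1.6,0],
    [0.35,0,0,-1.6,0],
    [0.35,0,0,-1.6,0],
    [0.35,0,0,-1.6,0],
    [0.35,0,0,-20,0],
    [0.35,0,0,-55,0],
    [0.35,0,0,-75,0],
    [0.75,0,0,-75,0],
  ],
)

```text
time: 9.7
position: [0.4849, -0.0182, 0.2006]
tool_rot: [2.642, 1.691, 0.012]
force: [-0.5, -0.6, 0.5]
gripper_width: 0.385
grip_force: 0.0
```

```bash
python3 - <<'E'
from h import *
s,cam,M=look("w9",[("lid_disk",.105),("screw_ring",0),("ring_mark",.022)])
print([(d["p"],d["bbox"]) for d in bot.regions_of("wrist","lid_disk")])
print([(d["p"],d["bbox"]) for d in bot.regions_of("wrist","screw_ring")])
cv2.imwrite("pics/c9.png",cv2.resize(cv2.imread("pics/w9.png")[0:300,100:500],(800,600),interpolation=2))
E
```

```text
t 9.7 pos [ 0.4849 -0.0182  0.2006] xyaw 65.3 tilt 0.52 F [-0.5 -0.6  0.5] w 0.385 j [ 0.22  0.39 -0.32  1.91  0.16  0.86 -0.61]
lid_disk 0.75 [316.0, 203.0] [ 0.4809 -0.0181  0.105 ] tool mm [-2.  -4.5 95.5]
lid_disk 0.61 [486.0, 215.0] [ 0.6291 -0.1006  0.105 ] tool mm [-14.9 164.7  96.9]
screw_ring 0.91 [221.0, 103.0] [0.4167 0.1198 0.    ] tool mm [  96.  -121.3  200. ]
screw_ring 0.7 [197.0, 15.0] [0.4351 0.2433 0.    ] tool mm [ 215.8 -156.3  200.2]
[(0.79, [293.4, 185.3, 337.0, 226.3])]
[(0.77, [197.6, 86.1, 234.1, 121.3]), (0.76, [167.9, 0.0, 216.1, 37.4])]
```

View pics/c9.png

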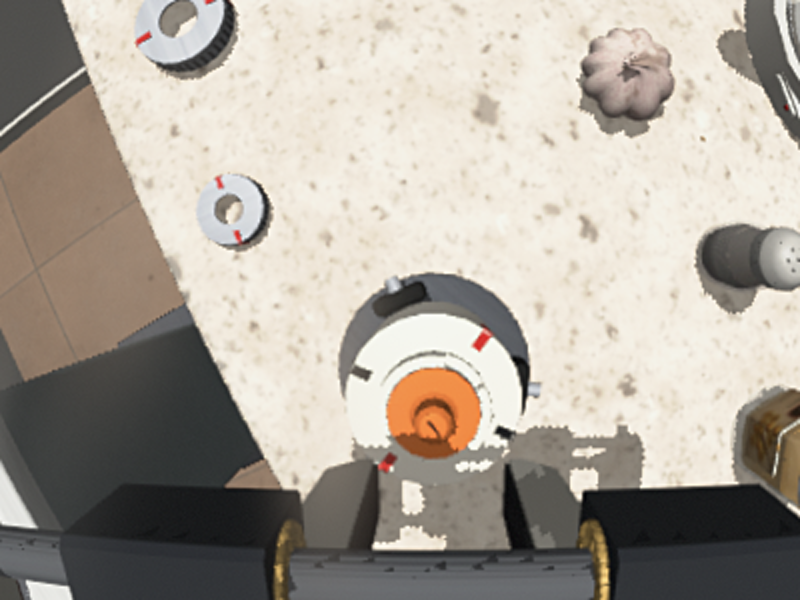

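Lid is flat in the mouth at (316,205). Ring is at the upper left and the gap bar is visible. On to the ring.

drive_tool(
  increments=[
    [0.75,25,-25,0,0],
    [0.75,52,-49,0,0],
    [0.75,80,-75,0,0],
    [0.75,107,-100,20,0],
    [0.75,134,-126,45,0],
    [0.75,155,-145,65,0],
    [0.75,160,-152,70,0],
    [0.75,160,-152,70,0],
    [0.75,160,-152,70,0],
    [0.75,160,-152,70,0],
  ],
)

```text
time: 10.83
position: [0.4119, 0.1887, 0.127]
tool_rot: [2.647, 1.689, 0.0]
force: [0.2, -0.1, 0.6]
gripper_width: 0.754
grip_force: 0.0
```

```bash
cat > ring.py <<'E'
from fit import *
import sys
def ring(name,zb=0.):
    s,cam,M=look(name,[("screw_ring",zb),("ring_mark",zb+.022)])
    for d in bot.regions_of("wrist","screw_ring")[:2]:
        print(d["p"],d["bbox"])
    im=cv2.imread(f"pics/{name}.png"); h=cv2.cvtColor(im,cv2.COLOR_BGR2HSV)
    m=(((h[...,0]<8)|(h[...,0]>172))&(h[...,1]>120)&(h[...,2]>90)).astype(np.uint8)
    n,l,st,c=cv2.connectedComponentsWithStats(m)
    for i in range(1,n):
        if st[i,4]>12:
            p=onz(cam,c[i],zb+.022); print("red",c[i].round(1),st[i,4],p.round(4),(M.T@(p-s["position"])*1000).round(1))
E
python3 -c "
from ring import *
ring('w10')"
```

```text
t 10.83 pos [0.4119 0.1887 0.127 ] xyaw 65.1 tilt 0.07 F [ 0.2 -0.1  0.6] w 0.754 j [-0.25  0.46 -0.31  2.07  0.23  0.64 -1.16]
screw_ring 0.93 [317.0, 130.0] [0.435  0.2455 0.    ] tool mm [ 61.3  -3.1 127. ]
screw_ring 0.57 [349.0, 250.0] [0.4132 0.1218 0.    ] tool mm [-60.1  29.2 127.1]
screw_ring 0.5 [336.0, 117.0] [0.4566 0.2492 0.    ] tool mm [ 73.7  14.9 127. ]
ring_mark 0.76 [354.0, 272.0] [0.4104 0.1067 0.022 ] tool mm [-75.   33.1 105.1]
ring_mark 0.71 [339.0, 118.0] [0.4568 0.2478 0.022 ] tool mm [ 72.5  15.7 105. ]
0.97 [281.2, 96.2, 347.8, 162.9]
0.75 [329.3, 231.1, 371.8, 275.2]
red [340.7 118.8] 49 [0.4581 0.2462 0.022 ] [ 71.6  17.6 105. ]
red [289.7 141.3] 43 [0.409  0.2471 0.022 ] [ 51.7 -27.4 105. ]
red [345.2 242.2] 16 [0.4151 0.1396 0.022 ] [-43.2  23.4 105.1]
```

drive_tool(
  increments=[
    [0.85,30,-2,20,0],
    [0.85,61.5,-4.4,45,0],
    [0.85,61.5,-4.4,70,0],
    [0.85,61.5,-4.4,88,0],
    [0.85,61.5,-4.4,100,0],
    [0.85,61.5,-4.4,106,0],
    [0.85,61.5,-4.4,106,0],
    [0.85,61.5,-4.4,106,0],
  ],
  squeeze=12,
)

```text
time: 11.7
position: [0.4332, 0.2478, 0.0212]
tool_rot: [2.647, 1.693, 0.001]
force: [-0.4, 0.1, 0.8]
gripper_width: 0.85
grip_force: 0.0
```

```bash
python3 -c "
from ring import *
ring('w11')"
```

```text
t 11.7 pos [0.4332 0.2478 0.0212] xyaw 65.2 tilt 0.05 F [-0.4  0.1  0.8] w 0.85 j [-0.42  0.69 -0.22  2.04  0.32  0.45 -1.31]
screw_ring 0.76 [323.0, 230.0] [0.434  0.2463 0.    ] tool mm [-1.1  1.3 21.2]
screw_ring 0.16 [596.0, 262.0] [0.6558 0.0991 0.    ] tool mm [-41.6 264.5  21.3]
ring_mark 0.84 [359.0, 225.0] [0.4572 0.2474 0.022 ] tool mm [ 9.7 22.  -0.8]
0.66 [273.5, 185.9, 375.5, 274.4]
red [360.9 226.3] 113 [0.458  0.2461 0.022 ] [ 8.8 23.2 -0.8]
red [284.4 257.8] 92 [0.4089 0.2468 0.022 ] [-11.1 -21.6  -0.8]
```

drive_tool(
  increments=[
    [0.85,-1,0.8,5,0],
    [0.85,-1,0.8,9,0],
    [0.85,-1,0.8,12,0],
    [0.85,-1,0.8,12,0],
    [0.6,-1,0.8,12,0],
    [0.6,-1,0.8,12,0],
    [0.6,-1,0.8,12,0],
    [0.6,-1,0.8,12,0],
    [0.6,-1,0.8,12,0],
  ],
)

```text
time: 12.65
position: [0.433, 0.2469, 0.0088]
tool_rot: [-2.646, -1.694, -0.0]
force: [0.5, 0.0, -1.8]
gripper_width: 0.656
grip_force: 12.0
```

```bash
python3 -c "
from ring import *
ring('w12')"
```

```text
t 12.65 pos [0.433  0.2469 0.0088] xyaw 65.3 tilt 0.01 F [ 0.5  0.  -1.8] w 0.656 j [-0.43  0.71 -0.2   2.04  0.33  0.42 -1.32]
ring_mark 0.79 [362.0, 229.0] [0.4581 0.2482 0.022 ] tool mm [ 11.8  22.3 -13.2]
0.59 [267.5, 187.8, 376.4, 276.5]
red [361.9 232.1] 134 [0.4572 0.2465 0.022 ] [  9.8  22.2 -13.2]
red [280.1 265.4] 104 [0.4081 0.2471 0.022 ] [-10.2 -22.7 -13.2]
```

drive_tool(
  increments=[
    [0.6,0,0,-30,0],
    [0.6,0,0,-65,0],
    [0.6,0,0,-105,0],
    [0.6,-12,9,-140,-5],
    [0.6,-42,30,-152,-10],
    [0.6,-75,52,-152,-15],
    [0.6,-108,75,-152,-20],
    [0.6,-140,98,-152,-25],
    [0.6,-172,120,-152,-29],
    [0.6,-203,142,-152,-29],
    [0.6,-222,155,-152,-29],
    [0.6,-222,155,-152,-29],
  ],
)

```text
time: 13.85
position: [0.4809, -0.0272, 0.1601]
tool_rot: [2.149, 2.289, -0.006]
force: [0.8, -0.1, -0.5]
gripper_width: 0.651
grip_force: 12.0
```

drive_tool(
  increments=[
    [0.6,0,0,0,0],
    [0.6,0,0,0,0],
    [0.6,0,0,0,0],
  ],
)

```text
time: 14.1
position: [0.4804, -0.0178, 0.1609]
tool_rot: [-2.133, -2.305, -0.001]
force: [-0.2, 0.9, -0.2]
gripper_width: 0.655
grip_force: 12.0
```

```bash
python3 -c "
from ring import *
ring('w13',.151)
s=bot.sense();M=R.from_rotvec(s['tool_rot']).as_matrix();print(M.T@(np.array([.4811,-.0199,.1])-s['position'])*1000)
g=cv2.cvtColor(cv2.imread('pics/w9.png'),cv2.COLOR_BGR2HSV)
"
```

```text
t 14.1 pos [ 0.4804 -0.0178  0.1609] xyaw 94.4 tilt 0.05 F [-0.2  0.9 -0.2] w 0.655 j [ 0.33  0.47 -0.48  1.96  0.3   0.79 -0.24]
screw_ring 0.88 [267.0, 52.0] [0.4404 0.0894 0.151 ] tool mm [109.9 -31.6  10. ]
screw_ring 0.61 [323.0, 234.0] [ 0.4812 -0.0168  0.151 ] tool mm [0.9 0.9 9.9]
ring_mark 0.85 [360.0, 233.0] [ 0.5004 -0.0073  0.173 ] tool mm [  9.   20.8 -12.1]
ring_mark 0.7 [263.0, 71.0] [0.4435 0.0744 0.173 ] tool mm [ 94.8 -29.7 -12.1]
0.93 [266.4, 187.2, 374.3, 274.4]
0.65 [247.6, 31.2, 289.2, 77.1]
red [268.3  37.4] 14 [0.4446 0.0925 0.173 ] [112.8 -27.1 -12. ]
red [261.9  69.1] 17 [0.4429 0.0753 0.173 ] [ 95.8 -30.2 -12.1]
red [ 30.9 135.9] 1988 [0.266  0.0411 0.173 ] [  75.4 -209.3  -12.1]
red [362.8 193.7] 55 [0.4995 0.0147 0.173 ] [ 30.9  21.5 -12.1]
red [361.9 232. ] 131 [ 0.5014 -0.0064  0.173 ] [  9.7  21.8 -12.1]
red [280.1 265.2] 105 [ 0.458  -0.0298  0.173 ] [-10.3 -23.3 -12.2]
[-1.50096846  0.33947795 60.82944816]
```

drive_tool(
  increments=[
    [0.6,-1.7,0.8,15,0],
    [0.6,-1.7,0.8,28,0],
    [0.6,-1.7,0.8,36,0],
    [0.6,-1.7,0.8,40,0],
    [0.6,-1.7,0.8,43,0],
    [0.6,-1.7,0.8,45,0],
    [0.6,-1.7,0.8,46,0],
  ],
)

```text
time: 14.88
position: [0.4819, -0.0211, 0.1149]
tool_rot: [2.137, 2.302, 0.001]
force: [-0.3, -0.8, -1.0]
gripper_width: 0.655
grip_force: 12.0
```

drive_tool(
  increments=[
    [0.6,0,0,2,0],
    [0.6,0,0,4,0],
    [0.6,0,0,6,0],
    [0.6,0,0,7,0],
    [0.6,0,0,7.5,0],
    [0.6,0,0,7.5,0],
  ],
)

```text
time: 15.38
position: [0.4817, -0.0213, 0.1075]
tool_rot: [2.137, 2.302, -0.0]
force: [-0.5, -0.6, 2.0]
gripper_width: 0.655
grip_force: 12.0
```

drive_tool(
  increments=[
    [0.6,0,0,0,5],
    [0.6,0,0,0.2,10],
    [0.6,0,0,0.2,15],
    [0.6,0,0,0.3,20],
    [0.6,0,0,0.7,25],
    [0.6,0,0,1.1,30],
    [0.6,0,0,1.5,35],
    [0.6,0,0,2.0,40],
    [0.6,0,0,2.4,45],
    [0.6,0,0,2.8,50],
    [0.6,0,0,2.8,50],
  ],
)

```text
time: 16.3
position: [0.4817, -0.0209, 0.1048]
tool_rot: [2.911, 1.181, 0.001]
force: [-0.8, 0.2, 3.2]
gripper_width: 0.65
grip_force: 12.0
```

```bash
python3 -c "
from ring import *
s=bot.sense(); ring('w14',s['position'][2]-.0088); print(s['torque'],s['grip_force'])
"
```

```text
t 16.3 pos [ 0.4817 -0.0209  0.1048] xyaw 44.2 tilt 0.02 F [-0.8  0.2  3.2] w 0.65 j [ 0.12  0.52 -0.17  2.02  0.15  0.61 -0.96]
screw_ring 0.74 [319.0, 235.0] [ 0.4812 -0.0205  0.096 ] tool mm [-0.  -0.7  8.8]
screw_ring 0.68 [166.0, 147.0] [0.4553 0.0869 0.096 ] tool mm [ 56.2 -95.7   8.8]
ring_mark 0.88 [361.0, 230.0] [ 0.5047 -0.0292  0.118 ] tool mm [ 10.7  22.  -13.2]
ring_mark 0.83 [170.0, 165.0] [0.4585 0.0712 0.118 ] tool mm [ 47.6 -82.2 -13.2]
0.89 [140.9, 127.0, 183.0, 171.9]
0.61 [267.6, 185.8, 375.1, 274.5]
red [146.8 137.5] 13 [0.4599 0.0927 0.118 ] [ 63.5 -96.7 -13.2]
red [168.7 164.6] 13 [0.4579 0.0719 0.118 ] [ 47.6 -83.2 -13.2]
red [336.5 167.6] 16 [0.5195 0.0039 0.118 ] [ 44.4   8.5 -13.2]
red [334.7 177. ] 102 [0.5154 0.0012 0.118 ] [ 39.6   7.6 -13.2]
red [361.9 232. ] 130 [ 0.5045 -0.0303  0.118 ] [  9.8  22.6 -13.2]
red [280.  265.3] 106 [ 0.4589 -0.012   0.118 ] [-10.1 -22.3 -13.2]
[ 0.21165459  0.18428487 -0.06055246] 12.001592356245965
```

drive_tool(
  increments=[
    [0.6,0,0,0.5,5],
    [0.6,0,0,0.9,10],
    [0.6,0,0,1.3,15],
    [0.6,0,0,1.7,20],
    [0.6,0,0,1.9,24],
    [0.6,0,0,1.9,27],
    [0.6,0,0,1.9,29],
    [0.6,0,0,1.9,29],
  ],
)

```text
time: 17.17
position: [0.4813, -0.0212, 0.1036]
tool_rot: [3.113, 0.421, -0.001]
force: [-2.6, -0.0, 11.5]
gripper_width: 0.651
grip_force: 12.0
```

```bash
python3 -c "
from ring import *
s=bot.sense(); ring('w15',s['position'][2]-.0088); print(s['torque'],s['grip_force'])
"
```

```text
t 17.17 pos [ 0.4813 -0.0212  0.1036] xyaw 15.4 tilt 0.03 F [-2.6 -0.  11.5] w 0.651 j [ 0.02  0.52 -0.03  2.03  0.02  0.6  -1.33]
screw_ring 0.83 [319.0, 235.0] [ 0.4814 -0.0213  0.0948] tool mm [0.1 0.2 8.8]
screw_ring 0.58 [170.0, 226.0] [0.4596 0.0753 0.0948] tool mm [  4.7 -98.7   8.8]
ring_mark 0.86 [178.0, 240.0] [0.4629 0.0593 0.1168] tool mm [  3.6 -82.5 -13.2]
ring_mark 0.83 [361.0, 229.0] [ 0.4987 -0.0396  0.1168] tool mm [ 11.9  22.4 -13.2]
0.96 [267.3, 187.8, 375.4, 274.0]
0.81 [145.3, 204.7, 187.4, 241.6]
red [636.6 158.9] 166 [ 0.6079 -0.248   0.1168] [ 61.8 252.3 -13.2]
red [302.6 167.2] 15 [ 0.5224 -0.0013  0.1168] [ 44.9  -8.2 -13.2]
red [304.3 177.1] 100 [ 0.5177 -0.0034  0.1168] [ 39.8  -7.4 -13.2]
red [361.9 232.2] 133 [ 0.497  -0.0408  0.1168] [  9.9  23.1 -13.2]
red [175.7 238.3] 15 [0.4637 0.0606 0.1168] [  4.8 -83.5 -13.2]
red [280.2 266.7] 114 [ 0.4651 -0.0031  0.1168] [-10.8 -21.7 -13.2]
[0.04124421 0.80880177 0.19157618] 12.004340017447248
```

drive_tool(
  increments=[
    [0.6,0,0,-0.3,2],
    [0.6,0,0,-0.3,4],
    [0.6,0,0,-0.3,6],
    [0.6,0,0,-0.3,6],
  ],
  squeeze=20,
)

```text
time: 17.7
position: [0.4819, -0.0212, 0.1036]
tool_rot: [3.13, 0.261, 0.001]
force: [-2.9, 0.1, 8.8]
gripper_width: 0.653
grip_force: 20.0
```

```bash
python3 -c "
from ring import *
s=bot.sense(); ring('w16',s['position'][2]-.0088); print(s['torque'],s['grip_force'])
"
```

```text
t 17.7 pos [ 0.4819 -0.0212  0.1036] xyaw 9.5 tilt 0.06 F [-2.9  0.1  8.8] w 0.653 j [-0.    0.52  0.    2.03 -0.    0.59 -1.4 ]
screw_ring 0.88 [322.0, 238.0] [ 0.4808 -0.023   0.0948] tool mm [-1.4  1.6  8.8]
screw_ring 0.75 [174.0, 240.0] [0.4608 0.0733 0.0948] tool mm [ -5.2 -96.7   8.7]
ring_mark 0.94 [360.0, 233.0] [ 0.4948 -0.0412  0.1168] tool mm [  9.4  21.9 -13.2]
ring_mark 0.65 [179.0, 252.0] [0.4646 0.0595 0.1168] tool mm [ -3.7 -82.4 -13.3]
ring_mark 0.33 [366.0, 204.0] [ 0.5111 -0.0417  0.1168] tool mm [ 25.4  25.  -13.2]
0.87 [267.0, 189.8, 375.8, 274.5]
0.67 [149.9, 221.1, 187.7, 239.9]
red [638.1 108. ] 14 [ 0.6245 -0.2511  0.1168] [102.6 250.4 -13. ]
red [635.5 125.7] 183 [ 0.6093 -0.2499  0.1168] [ 87.8 246.6 -13. ]
red [298.1 179.9] 101 [ 0.5181 -0.0044  0.1168] [ 38.4 -10.5 -13.2]
red [360.8 232.9] 128 [ 0.4951 -0.0419  0.1168] [  9.6  22.6 -13.2]
red [281.9 270. ] 96 [ 0.4658 -0.0028  0.1168] [-12.8 -20.8 -13.2]
[-0.05624291  0.47397098  0.25895883] 20.002312373835593
```

drive_tool(
  increments=[
    [0.6,0,0,-1,0],
    [0.82,0,0,-1,0],
    [0.82,0,0,-1,0],
    [0.82,0,0,-1,0],
    [0.82,0,0,-1,0],
    [0.82,0,0,-20,0],
    [0.82,0,0,-50,0],
    [0.82,0,0,-75,0],
    [0.82,0,0,-75,0],
    [0.82,0,0,-75,0],
  ],
)

```text
time: 18.73
position: [0.4825, -0.0214, 0.1789]
tool_rot: [3.131, 0.253, 0.005]
force: [0.1, -0.4, -0.5]
gripper_width: 0.823
grip_force: 0.0
```

```bash
python3 -c "
from ring import *
ring('w17',.095)
cv2.imwrite('pics/c17.png',cv2.resize(cv2.imread('pics/w17.png')[130:280,220:420],(800,600),interpolation=2))
"
```

```text
t 18.73 pos [ 0.4825 -0.0214  0.1789] xyaw 9.2 tilt 0.19 F [ 0.1 -0.4 -0.5] w 0.823 j [-0.01  0.4   0.01  1.94 -0.    0.79 -1.41]
screw_ring 0.91 [199.0, 222.0] [0.4489 0.0832 0.095 ] tool mm [ -16.7 -108.7   83.8]
screw_ring 0.89 [321.0, 207.0] [ 0.4806 -0.0236  0.095 ] tool mm [-2.5  1.8 83.9]
ring_mark 0.86 [204.0, 231.0] [0.4498 0.0706 0.117 ] tool mm [-17.7 -96.1  61.8]
ring_mark 0.69 [349.0, 200.0] [ 0.4955 -0.0423  0.117 ] tool mm [ 9.3 22.7 62. ]
0.7 [179.5, 203.1, 215.1, 240.2]
0.62 [283.5, 175.2, 358.9, 247.7]
red [596.9 120.9] 740 [ 0.6189 -0.2847  0.117 ] [ 92.2 281.7  62.4]
red [303.5 164.1] 59 [ 0.5172 -0.0039  0.117 ] [ 36.9 -11.8  62. ]
red [347.9 200.4] 63 [ 0.4949 -0.0418  0.117 ] [ 8.8 22.1 62. ]
red [292.2 228.5] 51 [ 0.4654 -0.0026  0.117 ] [-14.1 -21.4  61.9]
red [208.  229.3] 13 [0.4524 0.0668 0.117 ] [-15.8 -92.   61.8]
```

View pics/c17.png

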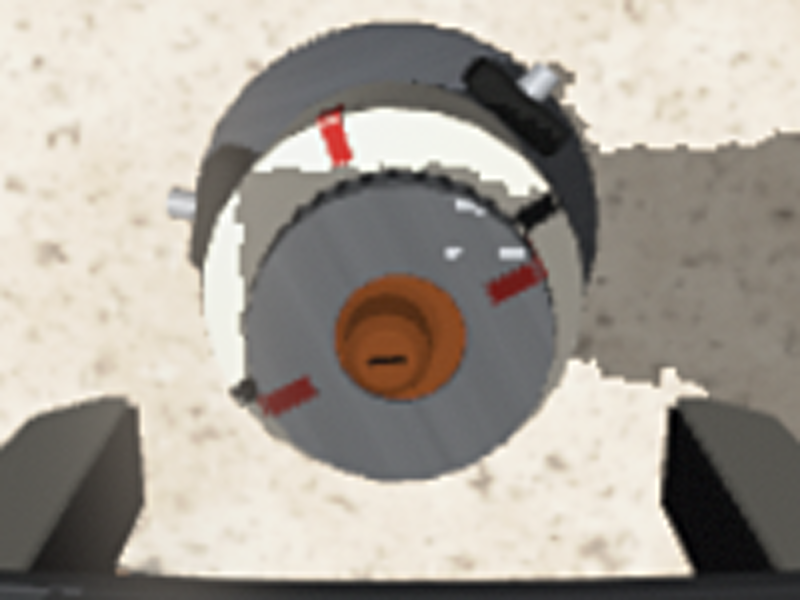

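The ring is flat with the nub through its opening. Its red bars (349,201)/(292,229) are near the black bars (354,182)/(281,227), which sit lower. I'll compute the angles from this frame.

```bash
python3 - <<'E'
from fit import *
s=bot.sense(); cam=("wrist",bot.camera_params("wrist"))
im=cv2.imread("pics/w17.png")
C=np.array([.4811,-.0200])
def ang(px,z,c): p=onz(cam,px,z)[:2]-c; return np.degrees(np.arctan2(p[1],p[0])).round(1),np.hypot(*p).round(4)
c=[]
for z in(.117,.121): print("lip centre",z,onz(cam,(320.2,212.5),z))
print("gap",ang((305,166.2),.088,C)); print("blk",ang((354.25,182.5),.088,C),ang((281.2,227),.088,C))
for z in(.117,.121):
    L=onz(cam,(320.2,212.5),z)[:2]
    print("ring",[ang(p,z,L) for p in((348.75,201.2),(292,229.2))])
    # lip outer edge diam from crop: left 245, right 556 at row 330
    print("diam",np.linalg.norm(onz(cam,(281.2,212.5),z)-onz(cam,(359,212.5),z)), "hole",np.linalg.norm(onz(cam,(304,214),z)-onz(cam,(336.5,214),z)))
E
```

```text
lip centre 0.117 [ 0.48037503 -0.02211522  0.117     ]
lip centre 0.121 [ 0.4815412  -0.02192858  0.121     ]
gap (np.float64(28.6), np.float64(0.0326))
blk (np.float64(-52.1), np.float64(0.0352)) (np.float64(134.6), np.float64(0.0399))
ring [(np.float64(-58.4), np.float64(0.0236)), (np.float64(131.0), np.float64(0.026))]
diam 0.06015357234093042 hole 0.025052574439542955
ring [(np.float64(-58.4), np.float64(0.0232)), (np.float64(131.0), np.float64(0.0256))]
diam 0.05910049898723413 hole 0.024613993694342164
```

The ring reads about 5° past the black bars, within my angle error. I'll regrip and test that it really is at the stop.

drive_tool(
  increments=[
    [0.82,0,0,25,0],
    [0.82,0,0,55,0],
    [0.82,0,0,70,0],
    [0.82,0,0,74.5,0],
    [0.6,0,0,74.5,0],
    [0.6,0,0,74.5,0],
    [0.6,0,0,74.5,0],
    [0.6,0,0,74.5,0],
  ],
  squeeze=25,
)

```text
time: 19.6
position: [0.4824, -0.021, 0.104]
tool_rot: [-3.131, -0.254, -0.003]
force: [-0.3, 0.2, -0.8]
gripper_width: 0.65
grip_force: 25.0
```

drive_tool(
  increments=[
    [0.6,0,0,0,2],
    [0.6,0,0,0,4],
    [0.6,0,0,0,6],
    [0.6,0,0,0,8],
    [0.6,0,0,0,8],
  ],
)

```text
time: 20.02
position: [0.4831, -0.0211, 0.1042]
tool_rot: [3.14, 0.044, 0.006]
force: [2.2, -0.1, -0.7]
gripper_width: 0.648
grip_force: 25.0
```

```bash
python3 -c "
from ring import *
s=bot.sense(); ring('w18',.095); print(s['torque'],s['grip_force'])
"
```

```text
t 20.02 pos [ 0.4831 -0.0211  0.1042] xyaw 1.6 tilt 0.21 F [ 2.2 -0.1 -0.7] w 0.648 j [-0.03  0.52  0.04  2.03 -0.04  0.59 -1.51]
screw_ring 0.69 [320.0, 242.0] [ 0.4786 -0.0221  0.095 ] tool mm [-4.5  0.9  9.2]
ring_mark 0.64 [290.0, 186.0] [ 0.5177 -0.0051  0.117 ] tool mm [ 35.1 -15.  -12.7]
ring_mark 0.58 [356.0, 231.0] [ 0.4944 -0.041   0.117 ] tool mm [ 10.8  20.2 -12.7]
0.56 [266.8, 191.0, 375.2, 272.8]
red [630.6  76.5] 348 [ 0.6158 -0.2576  0.117 ] [126.1 240.1 -12. ]
red [291.  185.3] 93 [ 0.5182 -0.0059  0.117 ] [ 35.6 -14.2 -12.6]
red [357.8 231.6] 129 [ 0.4939 -0.0419  0.117 ] [ 10.3  21.2 -12.7]
red [287.7 272.2] 18 [ 0.4683 -0.004   0.117 ] [-14.2 -17.5 -12.8]
[-0.09368082 -0.35858704  1.01466081] 24.999194542178884
```

Torque went to 1 N·m with the ring barely moving, so it's at the hard stop. I'll let go and retreat.

drive_tool(
  increments=[
    [0.6,0,0,0,-0.5],
    [0.82,0,0,0,-0.5],
    [0.82,0,0,0,-0.5],
    [0.82,0,0,0,-0.5],
    [0.82,0,0,0,-0.5],
    [0.82,0,0,-20,0],
    [0.82,0,0,-50,0],
    [0.82,0,0,-75,0],
    [0.82,0,0,-75,0],
    [0.82,0,0,-75,0],
  ],
)

```text
time: 21.05
position: [0.4821, -0.0214, 0.1792]
tool_rot: [-3.141, -0.032, -0.004]
force: [-0.4, -0.0, -0.9]
gripper_width: 0.824
grip_force: 0.0
```

```bash
python3 -c "
from ring import *
ring('w19',.095)
"
```

```text
t 21.05 pos [ 0.4821 -0.0214  0.1792] xyaw 1.2 tilt 0.13 F [-0.4 -0.  -0.9] w 0.824 j [-0.04  0.4   0.06  1.95 -0.03  0.79 -1.52]
screw_ring 0.55 [205.0, 236.0] [0.4503 0.083  0.095 ] tool mm [ -29.8 -105.    84.2]
screw_ring 0.2 [342.0, 194.0] [ 0.4916 -0.0409  0.095 ] tool mm [ 9.  19.6 84.2]
ring_mark 0.88 [343.0, 195.0] [ 0.4954 -0.0394  0.117 ] tool mm [12.8 18.3 62.3]
ring_mark 0.8 [214.0, 244.0] [0.452  0.0658 0.117 ] tool mm [-28.4 -87.8  62.2]
0.7 [283.4, 171.5, 357.1, 248.5]
0.58 [188.2, 218.6, 221.3, 255.7]
red [588.6  80.8] 770 [ 0.6189 -0.2856  0.117 ] [131.3 266.9  62.5]
red [298.5 167.3] 42 [ 0.5164 -0.0052  0.117 ] [ 34.6 -15.5  62.3]
red [345.8 196.2] 61 [ 0.4948 -0.0417  0.117 ] [12.2 20.6 62.3]
red [294.6 231.2] 54 [ 0.4654 -0.0024  0.117 ] [-16.4 -19.4  62.2]
```

```bash
python3 -c "
from workcell import bot
print(bot.finish_job())"
```

```text
the job is handed in; nothing more can be done
None
```

The jar is closed and handed in at about 21 s: the lid lies flat in the mouth, and the ring is fully down and turned clockwise to its hard stop. Its red marks measured about 5° past the black marks, though a second turn with a firmer grip (about 1 N·m) moved it no further.

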